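Draw the capacitor tote forward with the pull hook

TASK

Take the orange pull hook from its wooden rest, hook it over the front lip of the blue tote that sits deep in the low wire rack, and gently drag the tote forward, its capacitors left standing, until you feel it come up against the stop's rubber buffers (how far they are screwed out is not known). Seat it there with a steady pull on the hook of about 10 newtons for a second, never more than 20, and do not touch the tote with the gripper. Then unhook, leaving the tote touching the buffers, and lay the hook back in its rest as it was.

Things in the scene. Friction and masses are not known exactly. Their poses are not given: they have to be found in the camera images.
- hook: loose pull hook, 0.16 kg. Origin: middle of the gripping zone of its flat-sided orange handle; +x runs along the hook to its steel end, +z up as it lies in the rest. Handle 90 mm long (x -40 to +50), 18 mm wide (y), 24 mm tall (z -12 to +12). An 8 mm round shank rises ahead of the handle and runs at z = +30 (centre line) from x = 78 to x = 205, where it turns straight down to a blunt tip whose lowest point is at z = -16 (tip bar 8 mm thick, centred on x = 205)
- rest: fixed light wooden rest, 99 mm tall, origin under the hook's place on the bench, +x as the hook points. With the hook lying in it, the hook's origin is 60 mm above this origin and both have the same axes; 10 mm thick forks hold the handle at x = -34 (26 mm wide slot, ears to z = 63) and the shank at x = 122 (16 mm wide slot, ears to z = 99), each open upwards
- rack: fixed low wire rack, 250 mm deep (x), 150 mm wide (y); origin centre of its underside on the bench, its open front faces -x. Floor plate's top at z = 100, side guides 14 mm high on it with inner faces at y = +-61, round 8 mm posts at the corners (x +-117, y +-70), wire deck from z = 247 to 259 over the whole plan
- stop: fixed stop on the rack's floor near its front: two 16 mm wide steel uprights at y = +-40, 62 mm tall (inner faces at x = -6), open between, each with a rubber buffer 35 to 61 mm up on a brass screw. Origin midway, on the rack's floor; axes as the rack. Both rubber faces look to +x and stand alike, rigid, anywhere from x = 0 to +18 mm: not measured, to be felt or seen
- tote: loose open blue tote, 120 mm long (x), 100 mm wide (y), 58 mm tall, 3 mm walls, with a flange 10 mm tall and 5 mm proud round its rim; 0.3 to 0.6 kg empty, it slides on the rack's floor with rubbing friction of 2 to 6 N. Origin: centre of its underside; its front faces -x. Inner face of the front wall at x = -57; front face of the flange at x = -65
- tote_lip (a point): top edge of the tote's front lip at mid width, on the flange's front face, 58 mm above the tote's underside (axes as the tote). The lip is 8 mm thick, behind it (+x) there is 65 mm of open space before the capacitors. The tote is up against the stop when the flange meets both rubber faces
- cell_0: loose brown capacitor can, 35 mm across, 58 mm tall, standing in the rear half of the tote; origin centre of its underside, z up
- cell_1: a second capacitor can like it, beside the first
- wrist_strap: bystander: dark blue wrist strap lying on the bench, 50 x 70 x 20 mm, origin centre of its underside
- spool: bystander: spool of solder standing on its flange, 60 mm across, 40 mm tall, origin centre of its underside
- usb_stick: bystander: small black and silver memory stick on the bench, 18 x 51 x 8 mm, origin centre of its underside

How it is judged:
By the outcome, as a careful person would: the job done as asked, in the order asked, and still so for the second after the job is handed in, with the robot touching nothing.
It also fails if it takes over 67 s, if anything falls off the work surface, if the arm or the gripper's body presses on something with over 40 N, if the wrist force passes 120 N, or if a joint passes its speed limit or range.

ROBOT

A 6-joint arm with a two-finger parallel gripper is mounted at the origin on a cart in front of the work surface, level with it; the furniture and walls round the work are solid. World frame = base frame: x ahead of the robot, y to its left, z up, the work surface at z = 0. Lengths are in mm, angles in rad, forces in N, time in s.
With the tool pointing down it reaches from about 425 to 925 mm from the base axis. Payload 12.5 kg.
Tool frame: the origin (TCP) lies at the very end of the fingers, on their centre line; the grasp point (between the pads) lies 19 mm behind it (ctrl.grip_point_offset is the distance from the TCP to the grasp point, in mm); z points along the fingers, y is the line along which they close (so a half turn about z gives the same grasp; the last joint's range is limited). The gripper opens to 85 mm and grips with 20 to 120 N. Pads are 22 mm wide; open, the fingers measure 114 mm over their backs; the gripper's body (76 mm by 85 mm) begins 54 mm behind the grasp point. The pads swing forward as they close: fully open they stand 13 mm farther back than shut.
Start: joints at [-1.285, 0.491, 1.559, -0, 1.092, -0.106], TCP at [238.681, -577.647, 231.327] pointing down, gripper open.
Joint ranges: [-3.1, 3.1], [-0.84, 2.19], [0.05, 2.79], [-1.13, 4.28], [0.06, 2.93], [-2.69, 2.69]. Speed limits (rad/s): [2.22, 2.22, 2.79, 3.14, 3.14, 3.14].

INTERFACE

Orientations are given as a rotation vector (axis times angle).
In Python, from station import ctrl gives the robot as it stands. The module is installed in compiled form; this text tells all that it offers.
- The arm moves only by the tool move_arm, never from a script. Its arguments are lists of equal length, an entry for each row: "slide": the shift along the tool's x, y, z in mm, a list of three; "twist": the turn, a rotation vector about the tool's x, y, z in degrees, a list of three; "jaw": the closure in counts, from 0 (fully open) to 255 (shut). In form: {"slide": [[x, y, z], ...], "twist": [[wx, wy, wz], ...], "jaw": [jaw, ...]}. A call has 1 to 5 rows; each row shifts and turns the commanded pose from where the row before left it, along the tool's axes as they then stand; what a row does not reach is not made up. A row lasts 1/10 s, in which the tool goes at most 50 mm and 8.59 degrees, less where a joint would pass 70% of its speed; a pose out of reach is approached as far as the arm can. A call is refused whole if a number of a shift passes 50 or a number of a turn 8.59, either way. A call with a gripper value outside its range is refused whole. The fingers move at their own pace and stop on an object; "newtons" is the grip in N (left out, the last holds). Time passes only in rows, so rows that do not move let the fingers close. It gives the time, the measured TCP pose, the force, the opening and the grip force at its end, in the units of the state.
- ctrl.get_state(): the state, without advancing time (a new reading comes with each control period).
- ctrl.snapshot(name): name is "side" or "top" or "wrist"; returns (picture, depth): 400x640x3 uint8, blue, green, red; 400x640 float32, mm along the optical axis (not along the pixel's ray), 0 where there is no reading.
- ctrl.get_calibration(name): a dict with "fx", "fy", "cx", "cy" (pixels), "origin" and "attitude" of the camera in the world; the wrist camera has in their place "hand_eye" (4x4, takes a point from camera to tool coordinates, whose origin is the TCP and whose axes are the flange's). Camera axes: x right, y up, looking along -z (the intrinsics and any distortion apply to the point x, -y, -z); pixel columns grow to the right and rows downward; lengths in mm; the calibration is good to about 2 mm. A picture is of the moment at which its call begins: read the wrist's pose just before it. get_calibration takes no time and is no camera call.
- ctrl.close_job(): hands the job in; it is judged then, once.
The state is a dict: "t": time; "joints": joint angles; "joint_vel": joint speeds; "effort": joint torques, N m; "ee_pos": TCP position; "ee_rot": TCP orientation; "force": force on the tool from outside, world axes, zero at the start; "ft_torque": the same for the moment, N m; "width": finger opening in mm; "grip_force": force on a finger pad.
Only numpy, scipy, OpenCV 4.12 (cv2) and the standard library are available. Lean on these libraries where they do the work, as an engineer would, in place of code of your own. Each camera call takes 0.05 s, during which the arm holds its last target. There are 200 camera calls.

## Working session

There is one attempt and no reset: what is moved stays moved. The work goes in short steps, Python scripts to look and compute and a tool call to move; the robot and the scene stay as the last step left them, time stands still between calls to the robot, and variables do not carry over. Pictures are saved under pics/ and viewed, at most 13 in all, crops included, and the job is handed in when it is done.

Besides the shell and the picture viewer there is one more tool, called after "Call:" by a JSON object that holds its "api" and its "payload", one argument or row to a line. move_arm: Moves the arm, as the interface text tells. Its arguments: {"type":"object","properties":{"slide":{"type":"array","items":{"type":"array","items":{"type":"number"}}},"twist":{"type":"array","items":{"type":"array","items":{"type":"number"}}},"jaw":{"type":"array","items":{"type":"number"}},"newtons":{"type":"number"}},"required":["slide","twist","jaw"]}

```bash
mkdir -p pics; ls
python3 - <<'E'
from station import ctrl
import cv2,numpy as np
for n in("side","top"):
    p,d=ctrl.snapshot(n);cv2.imwrite(f"pics/{n}0.png",p);np.save(f"pics/{n}0.npy",d)
    print(n,ctrl.get_calibration(n))
print(ctrl.get_calibration("wrist"));s=ctrl.get_state();print(s)
E
```

```text
pics
side {'fx': 500.13879608734516, 'fy': 500.13879608734516, 'cx': 321.89570537107727, 'cy': 197.80711455673102, 'origin': array([ -19.29679204,  477.49429358, 1027.04890102]), 'attitude': array([ 0.30915469, -0.60112864, -2.14389483])}
top {'fx': 388.7769175426225, 'fy': 388.7769175426225, 'cx': 322.818040273114, 'cy': 196.2557008486944, 'origin': array([ 309.96712059,  113.05232713, 1080.93005232]), 'attitude': array([ 0.13796672, -0.07377778, -1.58451353])}
{'fx': 317.7255141255676, 'fy': 317.7255141255676, 'cx': 320.3636641479647, 'cy': 197.88459996729586, 'hand_eye': array([[ 1.00274291e-03,  9.65310832e-01,  2.61101499e-01,
         6.73516621e+01],
       [ 9.99999317e-01, -1.12472475e-03,  3.17756746e-04,
        -9.55679086e-01],
       [ 6.00401347e-04,  2.61101002e-01, -9.65311300e-01,
        -1.41563861e+02],
       [ 0.00000000e+00,  0.00000000e+00,  0.00000000e+00,
         1.00000000e+00]])}
{'t': 0.1, 'joints': array([-1.28461048e+00,  4.91504286e-01,  1.55937991e+00, -2.62272563e-05,
        1.09169917e+00, -1.05581484e-01]), 'joint_vel': array([ 0.00181036, -0.00096679, -0.00031316,  0.00123242, -0.00092015,
        0.00125856]), 'effort': array([ 2.44153664e-03, -6.19449019e+01, -2.62026089e+01, -1.32514533e-04,
        2.93019963e-03,  1.39034427e-05]), 'ee_pos': array([ 238.61001592, -577.4489475 ,  230.78602792]), 'ee_rot': array([-3.08054358e+00, -6.11285802e-01,  1.76682764e-04]), 'force': array([-0.60634723, -0.25310283, -0.19492968]), 'ft_torque': array([-0.01562367, -0.05443332,  0.0219483 ]), 'grip_force': 0.0, 'width': 85.38536517700287}
```

View pics/top0.png

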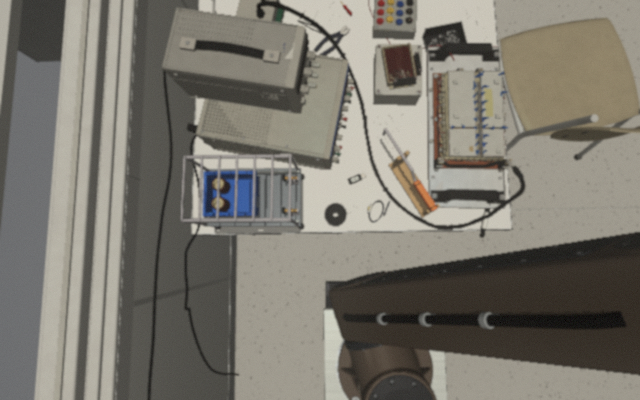

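View pics/side0.png

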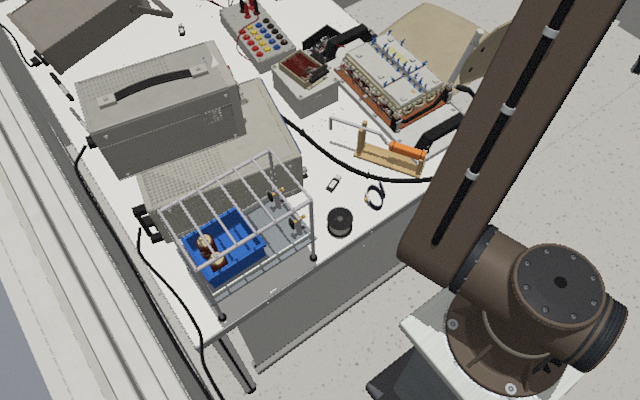

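Top view: hook runs from handle end (432,210) to tip (385,132). The rack is at (185–300,155–230), open to the right (-y), with the blue tote at (203–252,170–218). The side view agrees.

```bash
cat > h.py <<'E'
from station import ctrl
import cv2,numpy as np
from scipy.spatial.transform import Rotation as R
def cam(n,st=None):
    c=ctrl.get_calibration(n)
    if n=="wrist":
        T=np.eye(4);T[:3,:3]=R.from_rotvec(st["ee_rot"]).as_matrix();T[:3,3]=st["ee_pos"];return c,T@c["hand_eye"]
    T=np.eye(4);T[:3,:3]=R.from_rotvec(c["attitude"]).as_matrix();T[:3,3]=c["origin"];return c,T
def rays(cT,uv):
    c,T=cT;uv=np.atleast_2d(uv).astype(float)
    r=np.c_[(uv[:,0]-c["cx"])/c["fx"],-(uv[:,1]-c["cy"])/c["fy"],-np.ones(len(uv))]
    return T[:3,3],r@T[:3,:3].T
def onz(cT,uv,z):
    o,r=rays(cT,uv);return o+r*((z-o[2])/r[:,2])[:,None]
def bydepth(cT,uv,d):
    o,r=rays(cT,uv);return o+r*np.asarray(d).reshape(-1,1)
def hsv(p,lo,hi): return cv2.inRange(cv2.cvtColor(p,cv2.COLOR_BGR2HSV),np.array(lo),np.array(hi))
def pts(n,p,d,m,st=None):
    v,u=np.nonzero((m>0)&(d>0));return bydepth(cam(n,st),np.c_[u,v],d[v,u])
E
python3 - <<'E'
from h import *
for n in("top","side"):
    p=cv2.imread(f"pics/{n}0.png");d=np.load(f"pics/{n}0.npy")
    o=pts(n,p,d,hsv(p,(8,150,120),(20,255,255)));o=o[(o[:,2]<90)&(o[:,2]>40)&(o[:,1]<0+200)]
    print(n,"orange",len(o),o.min(0).round(),o.max(0).round())
    t=o[o[:,2]>62]; 
    for q in(o,t):
        r=cv2.minAreaRect(q[:,:2].astype(np.float32));print("  ",r, q[:,2].mean())
    b=pts(n,p,d,hsv(p,(105,150,60),(125,255,255)));b=b[b[:,2]>90]
    print(n,"blue",len(b),b.min(0).round(),b.max(0).round())
    t=b[(b[:,2]>150)&(b[:,2]<170)];r=cv2.minAreaRect(t[:,:2].astype(np.float32));print("  rim",len(t),r,t[:,2].mean())
P=cv2.imread("pics/top0.png");D=np.load("pics/top0.npy");C=cam("top")
print("deck corners", onz(C,[(190,156),(186,218),(301,170),(300,228)],255).round())
print("hooktip",onz(C,[(385,132),(408,158)],90).round())
for n,u,v in(("a",335,215),("b",355,179),("c",377,212)): print(n,onz(C,[(u,v)],20).round(),D[v,u])
a=cv2.resize(np.hstack([P[140:240,170:310],P[120:220,370:450]]),None,fx=3.6,fy=3.6,interpolation=cv2.INTER_CUBIC);cv2.imwrite("pics/c1.png",a)
E
```

```text
top orange 169 [ 409. -136.   67.] [482. -88.  77.]
   ((445.328857421875, -111.69056701660156), (81.00989532470703, 15.968615531921387), 30.387338638305664) 71.90433301993869
   ((445.328857421875, -111.69056701660156), (81.00989532470703, 15.968615531921387), 30.387338638305664) 71.90433301993869
top blue 727 [395. 325.  98.] [501. 438. 162.]
  rim 166 ((447.8755187988281, 381.70672607421875), (112.81074523925781, 106.01927185058594), 89.95490264892578) 157.50320326084756
side orange 325 [ 402. -223.   40.] [1065.  -54.   76.]
   ((736.7083129882812, -141.92892456054688), (666.1949462890625, 140.1812744140625), 3.136258840560913) 66.32825391664547
   ((442.07244873046875, -113.0334701538086), (86.04141998291016, 20.587976455688477), 30.702720642089844) 69.62056038151698
side blue 2760 [ 390. -318.   91.] [757. 441. 163.]
  rim 757 ((446.0379638671875, 376.7981262207031), (111.74413299560547, 128.9080352783203), 0.19356317818164825) 156.20962562190527
deck corners [[517. 438. 255.]
 [380. 443. 255.]
 [481. 193. 255.]
 [355. 196. 255.]]
hooktip [[611. -12.  90.]
 [540. -69.  90.]]
a [[402. 123.  20.]] 1082.5535
b [[500.  66.  20.]] 1083.1787
c [[408.   8.  20.]] 1080.381
```

View pics/c1.png

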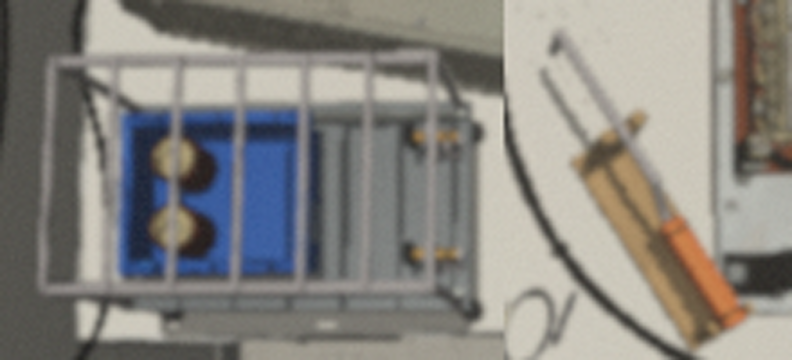

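Run:
```python
from h import *
C=cam("top");p=cv2.imread("pics/top0.png");D=np.load("pics/top0.npy")
c=lambda x,y:(x/3.6+170,y/3.6+140)
print("deck",onz(C,[c(50,58),c(42,290),c(435,55),c(432,290)],255).round(1))
print("lip",onz(C,[c(320,115),c(320,270),c(118,112),c(120,272)],158).round(1))
print("screws",onz(C,[c(410,133),c(458,137),c(410,252),c(460,253)],148).round(1))
print("floor front",onz(C,[c(472,110),c(468,315)],100).round(1))
print("cans",onz(C,[c(172,157),c(172,228)],161).round(1))
s=ctrl.get_state();M=R.from_rotvec(s["ee_rot"]).as_matrix();print(M.round(3))
W=pts("top",p,D,np.ones(D.shape)*255)
m=(W[:,0]>330)&(W[:,0]<700)&(W[:,1]>-330)&(W[:,1]<180)
for y in range(-330,180,60):
  print(y,[int(W[m&(abs(W[:,0]-x)<30)&(abs(W[:,1]-y)<30),2].max(initial=-1)) for x in range(360,700,60)])
```

```text
deck [[517.5 452.  255. ]
 [375.  451.9 255. ]
 [513.7 214.7 255. ]
 [371.1 216.9 255. ]]
lip [[498.  304.9 158. ]
 [392.9 304.  158. ]
 [503.1 443.5 158. ]
 [393.9 439.  158. ]]
screws [[486.2 245.1 148. ]
 [482.7 212.3 148. ]
 [404.8 245.1 148. ]
 [403.6 211.4 148. ]]
floor front [[511.  207.3 100. ]
 [364.6 211.  100. ]]
cans [[470.8 404.6 161. ]
 [422.5 403.5 161. ]]
[[ 0.924  0.382 -0.   ]
 [ 0.382 -0.924  0.001]
 [ 0.    -0.001 -1.   ]]
-330 [4, 50, 35, 97, 107, 99]
-270 [17, 69, 67, 110, 113, 117]
-210 [25, 68, 67, 109, 114, 112]
-150 [15, 76, 68, 95, 103, 97]
-90 [16, 76, 94, 103, 6, 6]
-30 [4, 22, 18, 101, 98, 5]
30 [21, 23, 15, 16, 16, 25]
90 [43, 44, 12, 71, 155, 156]
150 [45, 45, 6, 160, 157, 244]
```

Call:
{"api": "move_arm", "payload": {
  "slide": [
    [30,-29,0],
    [30,-29,0],
    [30,-29,0],
    [30,-29,0],
    [30,-29,0]
  ],
  "twist": [
    [0,0,0],
    [0,0,0],
    [0,0,0],
    [0,0,0],
    [0,0,0]
  ],
  "jaw": [0,0,0,0,0]
}}

```text
t: 0.6
ee_pos: [322.2, -384.7, 231.1]
ee_rot: [-3.081, -0.611, 0.0]
force: [0.6, -0.5, -1.8]
width: 85.6
grip_force: 0.0
```

Call:
{"api": "move_arm", "payload": {
  "slide": [
    [30,-29,0],
    [30,-29,0],
    [30,-29,0],
    [30,-29,0],
    [30,-29,0]
  ],
  "twist": [
    [0,0,0],
    [0,0,0],
    [0,0,0],
    [0,0,0],
    [0,0,0]
  ],
  "jaw": [0,0,0,0,0]
}}

```text
t: 1.1
ee_pos: [405.5, -193.4, 231.3]
ee_rot: [3.082, 0.611, -0.0]
force: [0.7, 0.4, -0.1]
width: 85.5
grip_force: 0.0
```

Call:
{"api": "move_arm", "payload": {
  "slide": [
    [31,-30,0],
    [32,-31,0],
    [0,0,0],
    [0,0,0]
  ],
  "twist": [
    [0,0,0],
    [0,0,-8.3],
    [0,0,0],
    [0,0,0]
  ],
  "jaw": [0,0,0,0]
}}

```text
t: 1.5
ee_pos: [440.2, -113.8, 231.1]
ee_rot: [-3.028, -0.836, 0.001]
force: [0.5, -0.5, 0.0]
width: 85.5
grip_force: 0.0
```

Run:
```python
from h import *
s=ctrl.get_state();p,d=ctrl.snapshot("wrist");cv2.imwrite("pics/w1.png",p);np.save("pics/w1.npy",d)
print(s["t"],s["ee_pos"],R.from_rotvec(s["ee_rot"]).as_matrix().round(3),s["force"])
o=pts("wrist",p,d,hsv(p,(6,150,120),(20,255,255)),s);o=o[(o[:,2]>62)&(o[:,2]<85)]
print(len(o),np.median(o[:,2]),cv2.minAreaRect(o[:,:2].astype(np.float32)))
```

```text
1.5 [ 440.24897782 -113.81643932  231.14179688] [[ 0.858  0.513 -0.   ]
 [ 0.513 -0.858 -0.   ]
 [-0.    -0.    -1.   ]] [ 0.5087008  -0.52271824  0.03882538]
1527 70.4473213489016 ((478.96588134765625, -115.45767211914062), (63.31568145751953, 141.62332153320312), 83.31504821777344)
```

View pics/w1.png

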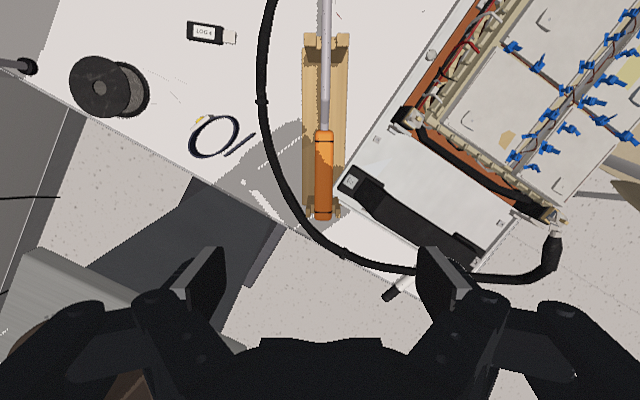

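The wrist view shows the handle at u 315–333, v 130–220, with a white box corner at about (338,190) near its right side. I'll check the room available for the fingers.

Run:
```python
from h import *
s=ctrl.get_state();p=cv2.imread("pics/w1.png");d=np.load("pics/w1.npy")
m=hsv(p,(6,150,120),(20,255,255));k=np.zeros_like(m);k[120:225,300:345]=1
o=pts("wrist",p,d,m*k,s);o=o[(o[:,2]>68)]
r=cv2.minAreaRect(o[:,:2].astype(np.float32));print(len(o),np.percentile(o[:,2],[5,50,95]),r)
M=R.from_rotvec(s["ee_rot"]).as_matrix()
W=pts("wrist",p,d,np.ones_like(m),s);L=(W-s["ee_pos"])@M;lo=(o-s["ee_pos"])@M
print("handle tool x,y range",np.percentile(lo[:,:2],[1,99],axis=0).round(1), "front/back mid y",np.median(lo[lo[:,0]>30,1]),np.median(lo[lo[:,0]<-20,1]))
for x in range(-60,60,10):
  print(x,[int(np.percentile(W[q,2],95)) if (q:=(abs(L[:,0]-x)<5)&(abs(L[:,1]-y)<3.5)&(W[:,2]<150)).any() else -99 for y in range(-66,80,6)])
sh=hsv(p,(0,0,120),(180,60,200));k=np.zeros_like(m);k[0:115,312:340]=1
q=pts("wrist",p,d,sh*k,s);q=q[(q[:,2]>82)&(q[:,2]<100)];l=(q-s["ee_pos"])@M;print("shank",len(q),np.polyfit(l[:,0],l[:,1],1),np.percentile(q[:,2],95))
```

```text
1476 [68.85665355 70.49832858 71.79867208] ((447.343017578125, -113.09648132324219), (88.03315734863281, 16.981735229492188), 30.498136520385742)
handle tool x,y range [[-35.6  -6.2]
 [ 50.2  10.3]] front/back mid y 2.515686860382327 1.788527337059668
-60 [0, 0, 0, 0, 0, 0, 10, 11, 11, 10, 0, 0, 0, 0, 0, 0, 0, 0, 0, 0, 16, 16, 17, 17, 57]
-50 [0, 0, 0, 0, 0, 11, 12, 11, 9, 0, -99, -99, -99, 0, 0, 0, 0, 0, 17, 16, 17, 15, 62, 62, 62]
-40 [0, 0, 0, 0, 10, 12, 12, 9, 61, 61, 70, 70, 70, 69, 62, 16, 17, 17, 17, 52, 62, 62, 62, 62, 63]
-30 [0, 0, 0, 9, 12, 12, 10, 7, 62, 62, 71, 71, 71, 70, 62, 16, 12, 22, 45, 59, 63, 62, 63, 63, 63]
-20 [0, 0, 0, 11, 12, 10, 0, 6, 8, 8, 70, 71, 71, 70, 19, 20, 20, 28, 40, 50, 60, 63, 63, 63, 62]
-10 [0, 0, 10, 11, 11, 0, 0, 7, 7, 7, 71, 71, 71, 70, 19, 23, 26, 25, 30, 38, 48, 58, 61, 43, 12]
0 [0, 8, 12, 12, 9, 0, 0, 6, 7, 8, 71, 71, 71, 70, 18, 19, 25, 25, 21, 25, 29, 17, 14, 13, 12]
10 [0, 11, 12, 9, 0, 0, 0, 7, 7, 8, 71, 71, 71, 70, 8, 10, 19, 20, 19, 13, 13, 13, 14, 13, 13]
20 [9, 12, 11, 3, 0, 0, 0, 7, 8, 8, 71, 72, 71, 70, 8, 7, 7, 19, 19, 13, 13, 12, 13, 12, 13]
30 [10, 12, 10, 0, 0, 0, 0, 7, 7, 7, 71, 72, 71, 70, 7, 7, 5, 1, 19, 19, 13, 13, 13, 13, 13]
40 [11, 12, 8, 0, 0, 0, 0, 6, 7, 7, 70, 71, 72, 70, 7, 7, 5, 0, 0, 19, 19, 16, 16, 13, 13]
50 [11, 12, 0, 0, 0, 0, 0, 6, 7, 7, 70, 71, 71, 69, 8, 7, 6, 0, 0, 0, 19, 19, 13, 66, 67]
shank 891 [0.01540367 1.67813781] 93.5208660018557
```

Call:
{"api": "move_arm", "payload": {
  "slide": [
    [0.5,2,30],
    [0,0,40],
    [0,0,40],
    [0,0,30],
    [0,0,20]
  ],
  "twist": [
    [0,0,0.5],
    [0,0,0],
    [0,0,0],
    [0,0,0],
    [0,0,0]
  ],
  "jaw": [140,140,140,140,140],
  "newtons": 80
}}

```text
t: 2.05
ee_pos: [440.5, -117.3, 69.3]
ee_rot: [-3.033, -0.814, 0.003]
force: [-0.0, 0.2, 0.8]
width: 38.2
grip_force: 0.0
```

Call:
{"api": "move_arm", "payload": {
  "slide": [
    [0,0,0],
    [0,0,15],
    [0,0,15],
    [0,0,0]
  ],
  "twist": [
    [0,0,0],
    [0,0,0],
    [0,0,0],
    [0,0,0]
  ],
  "jaw": [140,140,140,140]
}}

```text
t: 2.45
ee_pos: [441.2, -116.9, 41.1]
ee_rot: [-3.033, -0.817, 0.001]
force: [0.3, 0.7, -0.1]
width: 38.9
grip_force: 0.0
```

Call:
{"api": "move_arm", "payload": {
  "slide": [
    [0,-1,0],
    [0,0,0],
    [0,0,0],
    [0,0,0],
    [0,0,0]
  ],
  "twist": [
    [0,0,0],
    [0,0,0],
    [0,0,0],
    [0,0,0],
    [0,0,0]
  ],
  "jaw": [140,255,255,255,255]
}}

```text
t: 2.95
ee_pos: [441.4, -115.5, 42.4]
ee_rot: [3.032, 0.819, 0.002]
force: [-1.8, -1.6, 9.3]
width: 16.9
grip_force: 77.8
```

Call:
{"api": "move_arm", "payload": {
  "slide": [
    [0,0,0],
    [0,0,0]
  ],
  "twist": [
    [0,0,0],
    [0,0,0]
  ],
  "jaw": [255,255]
}}

```text
t: 3.15
ee_pos: [441.4, -115.5, 42.4]
ee_rot: [3.032, 0.819, 0.002]
force: [-0.7, -2.7, 8.5]
width: 17.0
grip_force: 77.8
```

Run:
```python
from h import *
s=ctrl.get_state();print(s["t"],s["ee_pos"],R.from_rotvec(s["ee_rot"]).as_matrix().round(4),s["force"],s["width"],s["grip_force"],s["joints"])
```

```text
3.15 [ 441.41835287 -115.54628142   42.4485425 ] [[ 8.641e-01  5.033e-01  1.600e-03]
 [ 5.033e-01 -8.641e-01 -8.000e-04]
 [ 1.000e-03  1.500e-03 -1.000e+00]] [-0.73985226 -2.73772666  8.53511474] 16.99965073192776 77.77276396751404 [-4.00894212e-01  5.74722218e-01  2.13707074e+00 -2.35972122e-04
  4.28052653e-01  6.42705747e-01]
```

Call:
{"api": "move_arm", "payload": {
  "slide": [
    [0,0,-5],
    [0,0,-20],
    [0,0,-40],
    [0,0,-40],
    [0,0,-21]
  ],
  "twist": [
    [0,0,0],
    [0,0,0],
    [0,0,0],
    [0,0,0],
    [0,0,0]
  ],
  "jaw": [255,255,255,255,255]
}}

```text
t: 3.65
ee_pos: [441.5, -115.3, 170.6]
ee_rot: [3.031, 0.819, 0.004]
force: [0.3, 0.4, -2.2]
width: 16.6
grip_force: 78.3
```

Call:
{"api": "move_arm", "payload": {
  "slide": [
    [0,0,0],
    [0,0,0],
    [0,0,0],
    [0,0,0],
    [0,0,0]
  ],
  "twist": [
    [0,0,-4],
    [0,0,-8],
    [0,0,-8.5],
    [0,0,-8.5],
    [0,0,-8.5]
  ],
  "jaw": [255,255,255,255,255]
}}

```text
t: 4.15
ee_pos: [440.9, -115.1, 167.9]
ee_rot: [2.603, 1.759, 0.0]
force: [0.1, 0.2, -1.3]
width: 16.9
grip_force: 78.3
```

Call:
{"api": "move_arm", "payload": {
  "slide": [
    [0,0,0],
    [0,0,0],
    [0,0,0],
    [0,0,0],
    [0,0,0]
  ],
  "twist": [
    [0,0,-8.5],
    [0,0,-8],
    [0,0,-4.9],
    [0,0,0],
    [0,0,0]
  ],
  "jaw": [255,255,255,255,255]
}}

```text
t: 4.65
ee_pos: [441.0, -115.2, 167.6]
ee_rot: [2.241, 2.202, 0.0]
force: [0.8, 0.7, -1.2]
width: 16.9
grip_force: 78.3
```

Run:
```python
from h import *
s=ctrl.get_state();M=R.from_rotvec(s["ee_rot"]).as_matrix();print(s["t"],s["ee_pos"],M.round(4),s["force"],s["width"],s["grip_force"],s["joints"])
p,d=ctrl.snapshot("side");cv2.imwrite("pics/s2.png",p);np.save("pics/s2.npy",d)
```

```text
4.65 [ 441.01638615 -115.19177701  167.63127779] [[ 1.750e-02  9.998e-01  3.000e-04]
 [ 9.998e-01 -1.750e-02 -2.000e-04]
 [-2.000e-04  3.000e-04 -1.000e+00]] [ 0.84996658  0.6597444  -1.24536108] 16.886061584216893 78.25772881507874 [-4.00525772e-01  3.43300278e-01  2.03365468e+00 -1.22513537e-04
  7.64291169e-01 -3.82953322e-01]
```

View pics/s2.png

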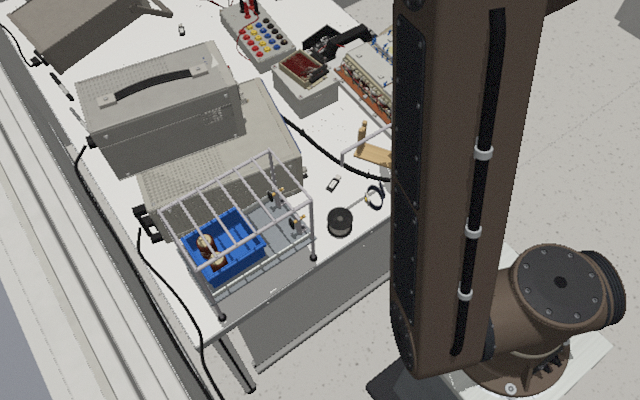

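Side view: the shank runs from about (385,128) to its bend at (343,153), with the tip at (342,165), level and pointing at the rack opening. I'll check the tip position from this.

Run:
```python
from h import *
d=np.load("pics/s2.npy");C=cam("side")
print(onz(C,[(343,152),(342,165)],217).round(),onz(C,[(342,166)],171).round())
p=cv2.imread("pics/s2.png")
W=pts("side",p,d,np.ones_like(d));m=(abs(W[:,0]-441)<25)&(W[:,1]>-60)&(W[:,1]<110)&(W[:,2]>150)&(W[:,2]<240);q=W[m]
for y in range(-60,110,15):
  w=q[abs(q[:,1]-y)<8]
  if len(w):print(y,np.median(w,0).round(1),w[:,2].min().round(),w[:,2].max().round())
```

```text
[[443.  87. 217.]
 [419. 108. 217.]] [[441.  89. 171.]]
-30 [440.9 -29.4 217.4] 212.0 220.0
-15 [440.9 -13.2 217.3] 211.0 219.0
0 [441.4   0.6 217.1] 212.0 220.0
15 [441.8  15.6 216.4] 211.0 220.0
30 [442.2  30.2 217.3] 214.0 220.0
45 [442.3  44.3 216.9] 212.0 222.0
60 [442.9  61.1 216.1] 212.0 220.0
75 [443.   75.4 216.8] 213.0 220.0
90 [442.6  89.7 202.2] 169.0 219.0
```

Call:
{"api": "move_arm", "payload": {
  "slide": [
    [15,0,0],
    [25,0,0],
    [25,0,0],
    [25,0,0],
    [25,0,0]
  ],
  "twist": [
    [0,0,0],
    [0,0,0],
    [0,0,0],
    [0,0,0],
    [0,0,0]
  ],
  "jaw": [255,255,255,255,255]
}}

```text
t: 5.2
ee_pos: [442.7, 0.7, 167.4]
ee_rot: [2.24, 2.202, 0.0]
force: [-0.2, -0.9, -1.1]
width: 16.6
grip_force: 78.3
```

Call:
{"api": "move_arm", "payload": {
  "slide": [
    [20,0,0],
    [20,0,0],
    [20,0,0],
    [20,0,0],
    [0,0,0]
  ],
  "twist": [
    [0,0,0],
    [0,0,0],
    [0,0,0],
    [0,0,0],
    [0,0,0]
  ],
  "jaw": [255,255,255,255,255]
}}

```text
t: 5.7
ee_pos: [443.8, 81.2, 167.4]
ee_rot: [-2.238, -2.205, -0.0]
force: [0.6, -0.5, -1.7]
width: 17.0
grip_force: 78.3
```

Run:
```python
from h import *
s=ctrl.get_state();print(s["t"],s["ee_pos"],s["force"],s["ft_torque"])
a,d=ctrl.snapshot("side");b,e=ctrl.snapshot("top");np.save("pics/s3.npy",d)
cv2.imwrite("pics/c3.png",np.hstack([cv2.resize(a[130:330,130:360],(460,400)),cv2.resize(b[140:240,170:255+85],(680,400))])[:, :1140]) if 0 else cv2.imwrite("pics/c3.png",np.vstack([cv2.resize(a[140:310,150:350],(640,544)[:2])[:340],cv2.resize(b[145:235,175:335],(640,360))])[:600] if 0 else np.hstack([cv2.resize(a[140:310,150:330],(400,378)),cv2.resize(b[145:235,175:270],(400,378))]))
```

```text
5.7 [443.8413244   81.23026907 167.37125915] [ 0.61922989 -0.4619352  -1.7222992 ] [-0.01067743  0.00954392 -0.01093748]
```

View pics/c3.png

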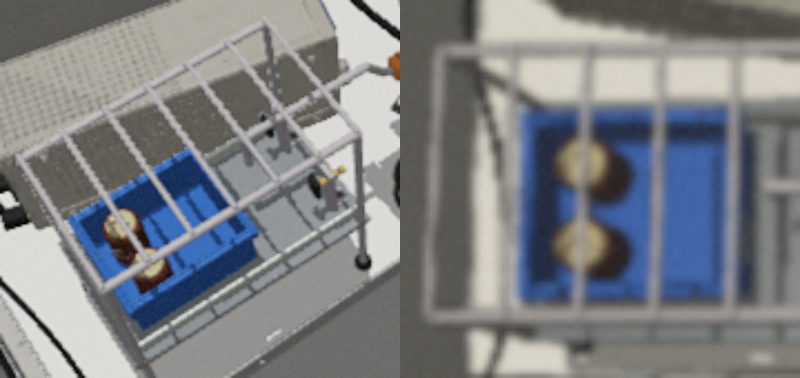

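Right panel: hook tip at crop x≈765 on the mid-line, tote's front rim at x≈740–750 (lip y about 306–312). Going on to tip y≈340, then down.

Call:
{"api": "move_arm", "payload": {
  "slide": [
    [15,0,0],
    [15,0,0],
    [15,0,0],
    [9,0,0],
    [0,0,0]
  ],
  "twist": [
    [0,0,0],
    [0,0,0],
    [0,0,0],
    [0,0,0],
    [0,0,0]
  ],
  "jaw": [255,255,255,255,255]
}}

```text
t: 6.3
ee_pos: [444.9, 133.8, 167.3]
ee_rot: [2.238, 2.205, -0.0]
force: [0.1, 0.4, -1.0]
width: 16.6
grip_force: 78.3
```

Call:
{"api": "move_arm", "payload": {
  "slide": [
    [0,0,6],
    [0,0,6],
    [0,0,6],
    [0,0,6],
    [0,0,6]
  ],
  "twist": [
    [0,0,0],
    [0,0,0],
    [0,0,0],
    [0,0,0],
    [0,0,0]
  ],
  "jaw": [255,255,255,255,255]
}}

```text
t: 6.8
ee_pos: [444.8, 133.5, 136.6]
ee_rot: [-2.238, -2.204, 0.001]
force: [-0.0, 0.4, -1.8]
width: 16.8
grip_force: 78.3
```

Run:
```python
from h import *
s=ctrl.get_state();print(s["t"],s["ee_pos"],s["force"],s["ft_torque"])
a,d=ctrl.snapshot("side");b,e=ctrl.snapshot("top");np.save("pics/s4.npy",d)
cv2.imwrite("pics/c4.png",np.hstack([cv2.resize(a[140:310,150:330],(400,378)),cv2.resize(b[145:235,175:270],(400,378))]))
```

```text
6.8 [444.75987638 133.5208514  136.61261829] [-0.00788381  0.37065714 -1.84812613] [-0.11900188 -0.05254914 -0.00398986]
```

View pics/c4.png

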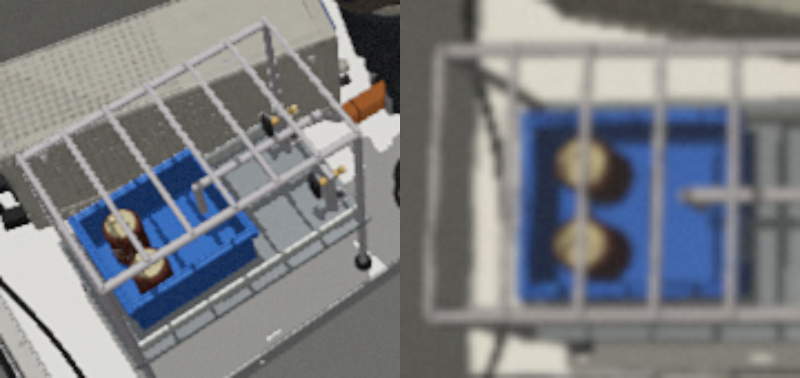

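The tip is inside the tote behind the front lip, at (200,205) on the left panel and (690,195) on the right. The cans are standing. Starting the pull gently.

Call:
{"api": "move_arm", "payload": {
  "slide": [
    [0,0,4],
    [-2,0,0],
    [-3,0,0],
    [-3,0,0],
    [-2,0,0]
  ],
  "twist": [
    [0,0,0],
    [0,0,0],
    [0,0,0],
    [0,0,0],
    [0,0,0]
  ],
  "jaw": [255,255,255,255,255]
}}

```text
t: 7.4
ee_pos: [444.7, 123.4, 133.4]
ee_rot: [2.238, 2.204, 0.0]
force: [-0.7, -1.3, -1.7]
width: 16.5
grip_force: 78.3
```

Call:
{"api": "move_arm", "payload": {
  "slide": [
    [-1.5,0,0],
    [-1.5,0,0],
    [-1.5,0,0],
    [-1.5,0,0],
    [-1.5,0,0]
  ],
  "twist": [
    [0,0,0],
    [0,0,0],
    [0,0,0],
    [0,0,0],
    [0,0,0]
  ],
  "jaw": [255,255,255,255,255]
}}

```text
t: 7.9
ee_pos: [444.6, 116.3, 133.3]
ee_rot: [2.238, 2.205, 0.0]
force: [1.0, 3.6, -2.0]
width: 16.4
grip_force: 78.2
```

Call:
{"api": "move_arm", "payload": {
  "slide": [
    [-1.5,0,0],
    [-1.5,0,0],
    [-1.5,0,0],
    [-1.5,0,0],
    [-1.5,0,0]
  ],
  "twist": [
    [0,0,0],
    [0,0,0],
    [0,0,0],
    [0,0,0],
    [0,0,0]
  ],
  "jaw": [255,255,255,255,255]
}}

```text
t: 8.4
ee_pos: [444.4, 108.6, 133.3]
ee_rot: [2.238, 2.205, -0.0]
force: [0.4, 3.1, -0.7]
width: 16.8
grip_force: 78.2
```

Call:
{"api": "move_arm", "payload": {
  "slide": [
    [-2,0,0],
    [-3,0,0],
    [-3,0,0],
    [-3,0,0],
    [-3,0,0]
  ],
  "twist": [
    [0,0,0],
    [0,0,0],
    [0,0,0],
    [0,0,0],
    [0,0,0]
  ],
  "jaw": [255,255,255,255,255]
}}

```text
t: 8.9
ee_pos: [444.2, 94.4, 133.3]
ee_rot: [2.238, 2.205, -0.0]
force: [-0.5, 2.8, -1.4]
width: 16.5
grip_force: 78.2
```

Call:
{"api": "move_arm", "payload": {
  "slide": [
    [-3,0,0],
    [-3,0,0],
    [-3,0,0],
    [-3,0,0],
    [-2,0,0]
  ],
  "twist": [
    [0,0,0],
    [0,0,0],
    [0,0,0],
    [0,0,0],
    [0,0,0]
  ],
  "jaw": [255,255,255,255,255]
}}

```text
t: 9.4
ee_pos: [444.0, 80.4, 133.3]
ee_rot: [2.238, 2.205, -0.0]
force: [-0.2, 2.8, -1.2]
width: 16.6
grip_force: 78.2
```

Call:
{"api": "move_arm", "payload": {
  "slide": [
    [-2,0,0],
    [-2,0,0],
    [-2,0,0],
    [-1,0,0],
    [-1,0,0]
  ],
  "twist": [
    [0,0,0],
    [0,0,0],
    [0,0,0],
    [0,0,0],
    [0,0,0]
  ],
  "jaw": [255,255,255,255,255]
}}

```text
t: 9.9
ee_pos: [443.9, 72.6, 133.3]
ee_rot: [2.238, 2.205, -0.0]
force: [0.3, 2.0, -1.5]
width: 17.2
grip_force: 78.2
```

Run:
```python
from h import *
s=ctrl.get_state();print(s["t"],s["ee_pos"],s["force"],s["ft_torque"])
a,d=ctrl.snapshot("side");b,e=ctrl.snapshot("top")
cv2.imwrite("pics/c5.png",np.hstack([cv2.resize(a[150:300,170:330],(400,378)),cv2.resize(b[145:235,200:305],(400,378))]))
```

```text
9.9 [443.88017937  72.64880386 133.27512086] [ 0.26812642  1.97092778 -1.54688594] [ 0.43499569  0.00593252 -0.07284792]
```

View pics/c5.png

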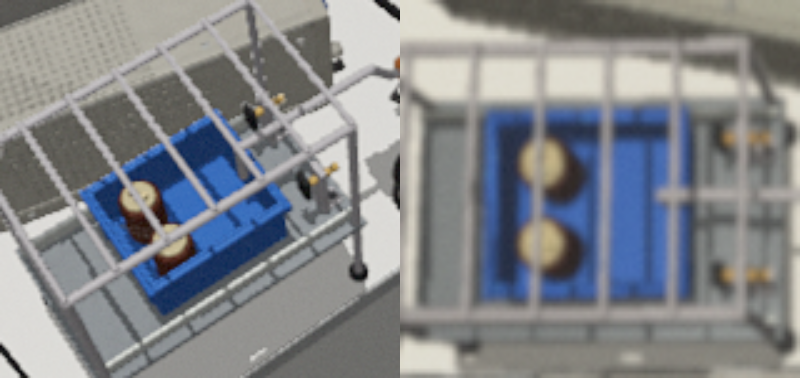

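Cans standing. The tote front (crop x≈693) is about 10–15 mm short of the black buffers (x≈715). Creeping now.

Call:
{"api": "move_arm", "payload": {
  "slide": [
    [-1,0,0],
    [-1,0,0],
    [-1,0,0],
    [-1,0,0],
    [-1,0,0]
  ],
  "twist": [
    [0,0,0],
    [0,0,0],
    [0,0,0],
    [0,0,0],
    [0,0,0]
  ],
  "jaw": [255,255,255,255,255]
}}

```text
t: 10.5
ee_pos: [443.8, 67.7, 133.2]
ee_rot: [2.238, 2.205, -0.0]
force: [0.1, 3.4, -1.4]
width: 16.6
grip_force: 78.2
```

Call:
{"api": "move_arm", "payload": {
  "slide": [
    [-0.5,0,0],
    [-0.5,0,0],
    [-0.5,0,0],
    [-0.5,0,0],
    [-0.5,0,0]
  ],
  "twist": [
    [0,0,0],
    [0,0,0],
    [0,0,0],
    [0,0,0],
    [0,0,0]
  ],
  "jaw": [255,255,255,255,255]
}}

```text
t: 11.0
ee_pos: [443.8, 65.2, 133.3]
ee_rot: [2.238, 2.205, -0.0]
force: [0.5, 3.2, -1.0]
width: 17.1
grip_force: 78.2
```

Call:
{"api": "move_arm", "payload": {
  "slide": [
    [-0.5,0,0],
    [-0.5,0,0],
    [-0.5,0,0],
    [-0.5,0,0]
  ],
  "twist": [
    [0,0,0],
    [0,0,0],
    [0,0,0],
    [0,0,0]
  ],
  "jaw": [255,255,255,255]
}}

```text
t: 11.4
ee_pos: [443.8, 63.2, 133.3]
ee_rot: [2.238, 2.205, -0.0]
force: [0.5, 3.4, -1.0]
width: 16.7
grip_force: 78.2
```

Call:
{"api": "move_arm", "payload": {
  "slide": [
    [-0.5,0,0],
    [-0.5,0,0],
    [-0.5,0,0],
    [-0.5,0,0]
  ],
  "twist": [
    [0,0,0],
    [0,0,0],
    [0,0,0],
    [0,0,0]
  ],
  "jaw": [255,255,255,255]
}}

```text
t: 11.8
ee_pos: [443.7, 61.2, 133.3]
ee_rot: [2.238, 2.205, -0.0]
force: [-0.1, 2.7, -1.4]
width: 16.6
grip_force: 78.2
```

Call:
{"api": "move_arm", "payload": {
  "slide": [
    [-0.5,0,0],
    [-0.5,0,0],
    [-0.5,0,0],
    [-0.5,0,0]
  ],
  "twist": [
    [0,0,0],
    [0,0,0],
    [0,0,0],
    [0,0,0]
  ],
  "jaw": [255,255,255,255]
}}

```text
t: 12.2
ee_pos: [443.7, 59.2, 133.3]
ee_rot: [2.238, 2.205, -0.0]
force: [0.2, 3.3, -1.5]
width: 16.8
grip_force: 78.2
```

Call:
{"api": "move_arm", "payload": {
  "slide": [
    [-0.5,0,0],
    [-0.5,0,0],
    [-0.5,0,0],
    [-0.5,0,0]
  ],
  "twist": [
    [0,0,0],
    [0,0,0],
    [0,0,0],
    [0,0,0]
  ],
  "jaw": [255,255,255,255]
}}

```text
t: 12.6
ee_pos: [443.7, 57.2, 133.3]
ee_rot: [2.238, 2.205, -0.0]
force: [0.3, 3.3, -2.2]
width: 16.7
grip_force: 78.2
```

Call:
{"api": "move_arm", "payload": {
  "slide": [
    [-0.5,0,0],
    [-0.5,0,0],
    [-0.5,0,0],
    [-0.5,0,0]
  ],
  "twist": [
    [0,0,0],
    [0,0,0],
    [0,0,0],
    [0,0,0]
  ],
  "jaw": [255,255,255,255]
}}

```text
t: 13.0
ee_pos: [443.6, 55.6, 133.3]
ee_rot: [-2.238, -2.204, -0.001]
force: [0.9, 12.5, -2.3]
width: 16.8
grip_force: 78.2
```

Call:
{"api": "move_arm", "payload": {
  "slide": [
    [0,0,0],
    [0,0,0]
  ],
  "twist": [
    [0,0,0],
    [0,0,0]
  ],
  "jaw": [255,255]
}}

```text
t: 13.2
ee_pos: [443.6, 55.7, 133.3]
ee_rot: [-2.238, -2.204, -0.001]
force: [0.6, 9.5, -1.6]
width: 17.0
grip_force: 78.2
```

Call:
{"api": "move_arm", "payload": {
  "slide": [
    [0,0,0],
    [0,0,0],
    [0,0,0]
  ],
  "twist": [
    [0,0,0],
    [0,0,0],
    [0,0,0]
  ],
  "jaw": [255,255,255]
}}

```text
t: 13.5
ee_pos: [443.6, 55.7, 133.3]
ee_rot: [-2.238, -2.204, -0.001]
force: [-0.6, 8.6, -1.1]
width: 16.6
grip_force: 78.2
```

Run:
```python
from h import *
s=ctrl.get_state();print(s["t"],s["ee_pos"],s["force"],s["ft_torque"])
a,d=ctrl.snapshot("side");b,e=ctrl.snapshot("top")
cv2.imwrite("pics/c6.png",np.hstack([cv2.resize(a[150:300,170:330],(400,378)),cv2.resize(b[145:235,200:305],(400,378))]))
```

```text
13.5 [443.59041805  55.70474557 133.25115805] [-0.59183432  8.56576261 -1.08825198] [ 1.37790522 -0.02264151 -0.03843469]
```

View pics/c6.png

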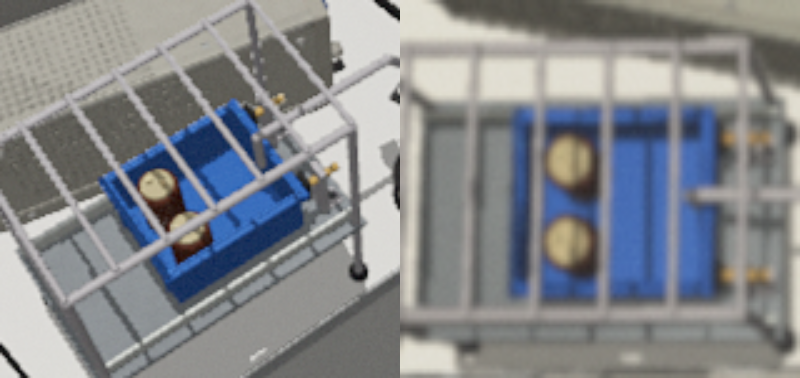

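Both buffers (crop (722,135) and (722,272)) now touch the tote flange, and the cans are standing. Trimming the pull to about 10 N and holding.

Call:
{"api": "move_arm", "payload": {
  "slide": [
    [-0.1,0,0],
    [0,0,0],
    [0,0,0],
    [0,0,0],
    [0,0,0]
  ],
  "twist": [
    [0,0,0],
    [0,0,0],
    [0,0,0],
    [0,0,0],
    [0,0,0]
  ],
  "jaw": [255,255,255,255,255]
}}

```text
t: 14.1
ee_pos: [443.6, 55.7, 133.3]
ee_rot: [-2.238, -2.204, -0.001]
force: [-0.7, 9.8, -1.5]
width: 16.9
grip_force: 78.2
```

Call:
{"api": "move_arm", "payload": {
  "slide": [
    [0,0,0],
    [0,0,0],
    [0,0,0],
    [0,0,0],
    [0,0,0]
  ],
  "twist": [
    [0,0,0],
    [0,0,0],
    [0,0,0],
    [0,0,0],
    [0,0,0]
  ],
  "jaw": [255,255,255,255,255]
}}

```text
t: 14.6
ee_pos: [443.6, 55.7, 133.3]
ee_rot: [-2.238, -2.204, -0.001]
force: [0.5, 9.8, -1.6]
width: 16.2
grip_force: 78.2
```

Call:
{"api": "move_arm", "payload": {
  "slide": [
    [0,0,0],
    [0,0,0],
    [1,0,0],
    [2,0,0],
    [4,0,0]
  ],
  "twist": [
    [0,0,0],
    [0,0,0],
    [0,0,0],
    [0,0,0],
    [0,0,0]
  ],
  "jaw": [255,255,255,255,255]
}}

```text
t: 15.1
ee_pos: [443.7, 62.0, 133.3]
ee_rot: [2.238, 2.204, -0.0]
force: [-0.1, 0.1, -2.2]
width: 16.7
grip_force: 78.2
```

Call:
{"api": "move_arm", "payload": {
  "slide": [
    [3,0,0],
    [0,0,0]
  ],
  "twist": [
    [0,0,0],
    [0,0,0]
  ],
  "jaw": [255,255]
}}

```text
t: 15.3
ee_pos: [443.8, 65.4, 133.3]
ee_rot: [2.237, 2.205, -0.0]
force: [-1.3, -0.5, -3.1]
width: 17.1
grip_force: 78.2
```

Call:
{"api": "move_arm", "payload": {
  "slide": [
    [0,0,-8],
    [0,0,-10],
    [0,0,-10],
    [0,0,-8],
    [0,0,0]
  ],
  "twist": [
    [0,0,0],
    [0,0,0],
    [0,0,0],
    [0,0,0],
    [0,0,0]
  ],
  "jaw": [255,255,255,255,255]
}}

```text
t: 15.8
ee_pos: [444.3, 65.1, 170.6]
ee_rot: [2.237, 2.204, 0.003]
force: [0.0, 1.2, -1.4]
width: 16.8
grip_force: 78.2
```

Call:
{"api": "move_arm", "payload": {
  "slide": [
    [-10,0,0],
    [-15,0,0],
    [-20,0,0],
    [-20,0,0],
    [-20,0,0]
  ],
  "twist": [
    [0,0,0],
    [0,0,0],
    [0,0,0],
    [0,0,0],
    [0,0,0]
  ],
  "jaw": [255,255,255,255,255]
}}

```text
t: 16.3
ee_pos: [442.1, -21.1, 168.9]
ee_rot: [-2.237, -2.205, 0.001]
force: [-0.5, 1.3, -1.2]
width: 16.8
grip_force: 78.2
```

Call:
{"api": "move_arm", "payload": {
  "slide": [
    [-25,0,0],
    [-25,0,0],
    [-25,0,0],
    [-20,0,0],
    [0,0,0]
  ],
  "twist": [
    [0,0,0],
    [0,0,0],
    [0,0,0],
    [0,0,0],
    [0,0,0]
  ],
  "jaw": [255,255,255,255,255]
}}

```text
t: 16.8
ee_pos: [440.8, -117.1, 168.8]
ee_rot: [-2.241, -2.202, 0.001]
force: [1.1, 0.3, -0.8]
width: 16.8
grip_force: 78.2
```

Call:
{"api": "move_arm", "payload": {
  "slide": [
    [0,0,0],
    [0,0,0],
    [0,0,0],
    [0,0,0],
    [0,0,0]
  ],
  "twist": [
    [0,0,4],
    [0,0,8],
    [0,0,8.5],
    [0,0,8.5],
    [0,0,8.5]
  ],
  "jaw": [255,255,255,255,255]
}}

```text
t: 17.3
ee_pos: [440.7, -114.5, 169.0]
ee_rot: [-2.831, -1.36, 0.001]
force: [0.4, 0.6, -1.7]
width: 16.7
grip_force: 78.2
```

Call:
{"api": "move_arm", "payload": {
  "slide": [
    [0,0,0],
    [0,0,0],
    [0,0,0],
    [0,0,0],
    [0,0,0]
  ],
  "twist": [
    [0,0,8.5],
    [0,0,8],
    [0,0,4.9],
    [0,0,0],
    [0,0,0]
  ],
  "jaw": [255,255,255,255,255]
}}

```text
t: 17.8
ee_pos: [440.9, -114.6, 169.1]
ee_rot: [-3.031, -0.824, 0.001]
force: [-0.1, -0.4, -1.2]
width: 16.8
grip_force: 78.2
```

Run:
```python
from h import *
s=ctrl.get_state();M=R.from_rotvec(s["ee_rot"]).as_matrix();print(s["t"],s["ee_pos"],M.round(4),s["force"],s["width"])
G=np.array([441.4,-115.5,42.4]);print("to grasp pose in tool axes",(M.T@(G-s["ee_pos"])).round(2))
a,d=ctrl.snapshot("side");b,e=ctrl.snapshot("top");p,w=ctrl.snapshot("wrist");cv2.imwrite("pics/w7.png",p)
cv2.imwrite("pics/c7.png",np.hstack([cv2.resize(a[110:300,170:430],(456,333)),cv2.resize(p[0:300,220:420],(222,333))]))
# shank in tool frame
W=pts("wrist",p,w,np.ones_like(w),s);L=(W-s["ee_pos"])@M
q=L[(abs(L[:,1])<12)&(L[:,0]>85)&(L[:,0]<200)&(abs(L[:,2]+53)<6)];print("shank",len(q),np.polyfit(q[:,0],q[:,1],1),np.percentile(q[:,2],5))
for x in (90,120,150): print(x,np.percentile(q[abs(q[:,0]-x)<10],10,axis=0).round(1))
```

```text
17.8 [ 440.87358613 -114.59925842  169.11015295] [[ 8.624e-01  5.063e-01 -5.000e-04]
 [ 5.063e-01 -8.624e-01  1.000e-04]
 [-3.000e-04 -3.000e-04 -1.000e+00]] [-0.13234626 -0.41705867 -1.18425875] 16.77618743600988
to grasp pose in tool axes [4.0000e-02 1.0900e+00 1.2671e+02]
shank 1265 [-0.01498862  0.85154325] -51.025913130932736
90 [ 86.1  -3.6 -50.7]Traceback (most recent call last):
  File "<stdin>", line 9, in <module>
    return _quantile_unchecked(
        a, q, axis, out, overwrite_input, method, keepdims, weights)
    return _ureduce(a,
                    func=_quantile_ureduce_func,
    ...<5 lines>...
                    overwrite_input=overwrite_input,
                    method=method)
    r = func(a, **kwargs)
    result = _quantile(arr,
                       quantiles=q,
    ...<2 lines>...
                       out=out,
                       weights=wgt)
    slices_having_nans = np.isnan(arr[-1, ...])
                                  ~~~^^^^^^^^^
IndexError: index -1 is out of bounds for axis 0 with size 0
```

View pics/c7.png

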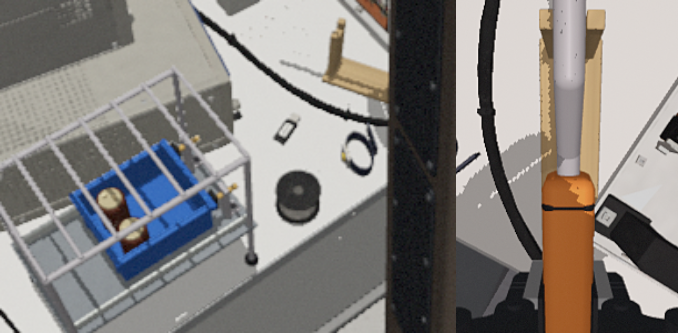

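Left: tote still against the buffers, cans standing. Right: shank centred over the fork slot. Lowering to the recorded grasp pose.

Call:
{"api": "move_arm", "payload": {
  "slide": [
    [0,1,25],
    [0,0,35],
    [0,0,25],
    [0,0,10],
    [0,0,0]
  ],
  "twist": [
    [0,0,0.2],
    [0,0,0],
    [0,0,0],
    [0,0,0],
    [0,0,0]
  ],
  "jaw": [255,255,255,255,255]
}}

```text
t: 18.45
ee_pos: [441.2, -115.6, 73.5]
ee_rot: [-3.033, -0.815, 0.003]
force: [0.5, -0.6, -1.7]
width: 16.6
grip_force: 78.2
```

Call:
{"api": "move_arm", "payload": {
  "slide": [
    [0,0,8],
    [0,0,8],
    [0,0,6],
    [0,0,4],
    [0,0,3]
  ],
  "twist": [
    [0,0,0],
    [0,0,0],
    [0,0,0],
    [0,0,0],
    [0,0,0]
  ],
  "jaw": [255,255,255,255,255]
}}

```text
t: 18.95
ee_pos: [441.6, -115.7, 45.1]
ee_rot: [3.034, 0.814, 0.0]
force: [0.1, 0.1, -2.4]
width: 17.3
grip_force: 78.2
```

Run:
```python
from h import *
s=ctrl.get_state();M=R.from_rotvec(s["ee_rot"]).as_matrix();print(s["t"],s["ee_pos"],M[:,0].round(4),s["force"],s["ft_torque"])
G=np.array([441.4,-115.5,42.4]);print("to grasp pose in tool axes",(M.T@(G-s["ee_pos"])).round(2))
```

```text
18.95 [ 441.62752324 -115.70451788   45.05899409] [ 0.8656  0.5008 -0.    ] [ 0.10849272  0.07337627 -2.41890661] [-0.01248584  0.04474532 -0.02783886]
to grasp pose in tool axes [-0.09 -0.29  2.66]
```

Call:
{"api": "move_arm", "payload": {
  "slide": [
    [0,0,1],
    [0,0,1],
    [0,0,0.5],
    [0,0,0.2],
    [0,0,0]
  ],
  "twist": [
    [0,0,0],
    [0,0,0],
    [0,0,0],
    [0,0,0],
    [0,0,0]
  ],
  "jaw": [255,255,255,255,255]
}}

```text
t: 19.45
ee_pos: [441.7, -115.7, 42.7]
ee_rot: [3.034, 0.814, 0.0]
force: [-0.3, 0.3, -0.4]
width: 16.9
grip_force: 78.3
```

Call:
{"api": "move_arm", "payload": {
  "slide": [
    [0,0,0.3],
    [0,0,0],
    [0,0,0],
    [0,0,0],
    [0,0,0]
  ],
  "twist": [
    [0,0,0],
    [0,0,0],
    [0,0,0],
    [0,0,0],
    [0,0,0]
  ],
  "jaw": [255,200,160,140,140],
  "newtons": 20
}}

```text
t: 19.95
ee_pos: [441.6, -115.7, 42.3]
ee_rot: [3.034, 0.814, 0.0]
force: [-0.2, 0.9, 1.0]
width: 38.2
grip_force: 0.0
```

Call:
{"api": "move_arm", "payload": {
  "slide": [
    [0,0,0],
    [0,0,-10],
    [0,0,-20],
    [0,0,-35],
    [0,0,-45]
  ],
  "twist": [
    [0,0,0],
    [0,0,0],
    [0,0,0],
    [0,0,0],
    [0,0,0]
  ],
  "jaw": [140,140,140,140,140]
}}

```text
t: 20.45
ee_pos: [440.9, -115.4, 153.3]
ee_rot: [-3.033, -0.814, 0.003]
force: [0.5, -0.1, -0.2]
width: 38.5
grip_force: 0.0
```

Call:
{"api": "move_arm", "payload": {
  "slide": [
    [0,0,-40],
    [0,0,-39],
    [0,0,0],
    [0,0,0]
  ],
  "twist": [
    [0,0,0],
    [0,0,0],
    [0,0,0],
    [0,0,0]
  ],
  "jaw": [140,140,140,140]
}}

```text
t: 20.85
ee_pos: [441.5, -115.6, 232.2]
ee_rot: [3.033, 0.814, 0.003]
force: [0.4, 0.2, -0.9]
width: 38.9
grip_force: 0.0
```

Run:
```python
from h import *
s=ctrl.get_state();p,d=ctrl.snapshot("wrist");a,_=ctrl.snapshot("side");print(s["t"],s["ee_pos"],s["force"])
m=hsv(p,(6,150,120),(20,255,255));k=np.zeros_like(m);k[110:235,295:350]=1
o=pts("wrist",p,d,m*k,s);o=o[(o[:,2]>68)];print(len(o),np.percentile(o[:,2],[5,50,95]),cv2.minAreaRect(o[:,:2].astype(np.float32)))
M=R.from_rotvec(s["ee_rot"]).as_matrix()
sh=hsv(p,(0,0,120),(180,60,200));k=np.zeros_like(m);k[0:115,305:340]=1
q=pts("wrist",p,d,sh*k,s);q=q[(q[:,2]>82)&(q[:,2]<100)];l=(q-s["ee_pos"])@M;print("shank",len(q),np.polyfit(l[:,0],l[:,1],1),np.percentile(q[:,2],95))
cv2.imwrite("pics/c8.png",np.hstack([cv2.resize(a[110:300,170:430],(456,333)),cv2.resize(p[0:300,220:420],(222,333))]))
```

```text
20.85 [ 441.46431021 -115.61651806  232.23433986] [ 0.44175103  0.19393707 -0.94867196]
1473 [68.7771205  70.4756877  71.79659714] ((447.5293884277344, -111.78250122070312), (88.36421203613281, 17.07532501220703), 29.803430557250977)
shank 854 [ 0.00291388 -0.73616361] 93.63948362307785
```

View pics/c8.png

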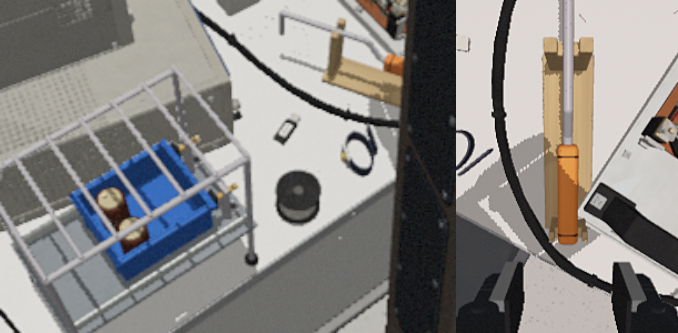

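The hook is back in its forks (within about 1.3 mm, same height as before). The tote is at the buffers, the cans are standing, and the gripper is clear.

```bash
python3 -c "
from station import ctrl
print(ctrl.close_job())"
```

```text
the job is handed in; nothing more can be done
None
```

I dragged the tote up against both buffers with the cans still standing, held it there at about 10 N for just over a second (highest reading 12.5 N), laid the hook back in its rest, and handed the job in at about 21 s; no verdict was returned.

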